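# Raise the barrier of the connector test jig and send the carrier home

### The arm

A 6-joint arm with a two-finger parallel gripper is mounted at the origin on the work surface. World frame = base frame: x ahead of the robot, y to its left, z up, the work surface at z = 0. Lengths are in mm, angles in rad, forces in N, time in s.
With the tool pointing down it reaches from about 325 to 775 mm from the base axis. Payload 5.5 kg.
Tool frame: the origin (TCP) lies at the very end of the fingers, on their centre line; the grasp point (between the pads) lies arm.grasp_offset behind it (arm.grasp_offset is the distance from the TCP to the grasp point, in mm); y points along the fingers, z is the direction in which the jaws open and shut, and the axes are right-handed (so a half turn about y gives the same grasp; the last joint's range is limited). The gripper opens to 85 mm and grips with 20 to 120 N. Pads are 22 mm wide; open, the fingers measure 114 mm over their backs; the gripper's body (76 mm by 85 mm) begins 54 mm behind the grasp point. The pads swing forward as they close: fully open they stand 13 mm farther back than shut.
Start: joints at [-1.236, 0.091, 1.231, -0, 1.82, -0.057], TCP at [229.112, -554.548, 231.275] pointing down, gripper open.
Joint ranges: [-2.87, 2.87], [-0.86, 2.18], [0.17, 2.46], [-1.51, 4.65], [0.06, 2.69], [-2.65, 2.65]. Speed limits (rad/s): [2.57, 2.57, 3.01, 3.14, 3.14, 3.14].

### API

Orientations are given as a unit quaternion [w, x, y, z].
In Python, from plant import arm gives the robot as it stands. The module is installed in compiled form; this text tells all that it offers.
- The arm moves only by the tool jog_arm, never from a script. Its argument "targets" is a list of rows, each a list of 6 numbers: the shift along the tool's x, y, z normalised to -1 to 1, where 1 is 0.3 m, then the turn, a rotation vector about the tool's x, y, z normalised to -1 to 1, where 1 is 30 degrees. In form: [[x, y, z, wx, wy, wz], ...]. A call has 1 to 20 rows; each row is the pose to reach, as a shift and turn from the pose commanded when the call began, along the tool's axes at that moment; what a row does not reach only later rows make up. A row lasts 1/8 s, in which the tool goes at most 62.5 mm and 10.7 degrees, less where a joint would pass 70% of its speed; a pose out of reach is approached as far as the arm can. A call with a number of a shift or a turn outside -1 to 1 is refused whole. A call with a gripper value outside its range is refused whole. "jaw" is the closure, from 0 (fully open) to 1 (shut), set as the call begins (left out, the last holds). The fingers move at their own pace and stop on an object; the grip force is fixed at half the most. Time passes only in rows, so rows that repeat a pose let the fingers close. It gives the time, the measured TCP pose, the force and the opening at its end, in the units of the state.
- arm.get_state(): the state, without advancing time (a new reading comes with each control period).
- arm.get_image(name): name is "scene" or "top" or "wrist"; returns the picture (384x512x3 uint8, red, green, blue); there is no depth.
- arm.get_calibration(name): a dict with "K" (3x3 intrinsics, pixels), "k1" (the pictures are not rectified: a ray, as slopes to the right and down, at radius r is drawn at 1 + k1 r^2 times it, then the intrinsics apply), "xyz" and "rotation" of the camera in the world. Camera axes: x right, y down, z forward; pixel columns grow to the right and rows downward; lengths in mm; the calibration is good to about 2 mm. A picture is of the moment at which its call begins: read the wrist's pose just before it. get_calibration takes no time and is no camera call; for the wrist camera it gives the pose at the moment of the call.
- arm.hand_in(): hands the job in, once; it reports no verdict.
Trained networks look in the newest picture that a camera, given by its name, has taken for a name from the list of things; names that differ only in an ending like _2 or _b are one class to them, and where a whole thing is asked for, a point or a joint stands for the part that bears it (a point fixed in the world has none). Each returns a list of dicts, best first, with "p" (0 to 1); they miss things now and then, are a little off and sometimes report something else, mostly with a low value. They report only what shows in the picture. A call takes as long as a camera call. They do not tell look-alikes from the thing itself.
- arm.recognise(camera, target): "bbox" ([left, top, right, bottom] in pixels, round what is visible of it).
- arm.silhouettes(camera, target): "pixels" (384x512 bool, what is visible of it) and "bbox" ([left, top, right, bottom] in pixels, round what is visible of it).
The state is a dict: "t": time; "joint_pos": joint angles; "qd": joint speeds; "tau": joint torques, N m; "ee_pos": TCP position; "tcp_rot": TCP orientation; "force": force on the tool from outside, world axes, zero at the start; "moment": the same for the moment, N m; "width": finger opening in mm.
Only numpy, scipy, OpenCV 4.12 (cv2) and the standard library are available. Lean on these libraries where they do the work, as an engineer would, in place of code of your own. Each camera call takes 0.05 s, during which the arm holds its last target.

### The job

On the connector test jig, push the counterweighted barrier bar up past its balance point so that it stays raised by itself, then push the connector carrier along its lane, past the raised bar, until it is fully home against the end stop. Do everything by pushing with the fingers: the carrier stays down on the lane and is never lifted or tipped, the bar is still up at the end, and the loose things round about are not knocked out of place.

Things in the scene. Friction and masses are not known exactly. Their poses are not given: they have to be found in the camera images.
- jig: Fixed grey test jig: deck 190 (x) x 330 (y) x 12 mm high, level. Origin: in the bar's plane (y = 0), underside of the deck, 2 mm above the table. Local y runs along the lane, roughly away from the robot, local x roughly to the robot's right, z up; lengths below are in this frame. The deck spans x -90 to +100, y -170 to +160 mm. Lane on the line x = -30 mm, open at its -y end.
- lane_home (a point): Point on the lane's floor (the deck's top, z = 12 mm) under the carrier's centre when it is home: jig x -30, y +95. The lane lies between two rails 54 mm apart inside, each 10 mm thick and 14 high, y -125 to +135. The end stop is a dark steel block across it, 74 x 14 x 40 mm high, near face at y = +127. Axes parallel to the jig's.
- bar_hinge (a point): Point on the bar's hinge line, which runs along jig y at x +70, z 72 mm, between two fixed upright cheeks (x 55 to 85, y -22 to 22, up to z 90 mm). The counterweight is a 44 mm steel disc, 24 mm thick, on the bar 30 mm behind (+x) and 60 mm above the hinge when the bar is down.
- bar (a joint): Angle of the barrier bar (rad): 0 = down, level across the lane; grows as the end with the cross grip swings up and over towards the hinge side (jig +x); stop at 1.72, just past upright. Free hinge, slightly damped. Let go below about 0.85 rad it falls back; above about 0.95 rad it swings on to the upper stop by itself. Lifting it takes about 1 N at the cross grip.
- bar_grip (a point): Centre of the bar's cross grip: black round rod along jig y, 12 mm thick, 102 long, across the bar's free end; when down 180 mm out (to -x) from and 40 above the hinge, so 112 above the jig's origin. The bar is 13 mm round, at y = 0: level for 135 mm from the hinge, then sloping up to the grip's middle. Free space under the grip down to the deck's edge.
- carrier_mid (a point): Centre of the carrier's base block, 17 mm above the lane's floor. Loose grey block 50 (x) x 64 (y, along the lane) x 34 mm high, bearing a brown connector and, at its +y edge, a thin upright plate up to 72 mm above the lane; 0.15 to 0.3 kg. Starts in the lane on the -y side of the bar, which blocks it while down. Axes parallel to the jig's.
- spare_a: Loose brown connector, 36 x 32 x 30 mm high, on the deck on the hinge side of the lane, -y half. Origin at the centre of its underside. Not to be disturbed.
- spare_b: Loose brown connector, 36 x 32 x 30 mm high, on the mat beside the jig on the cross grip's side, +y half. Origin at the centre of its underside. Not to be disturbed.
- jar: Small closed amber jar, 38 mm diameter, 45 mm high, on the deck on the hinge side of the lane, +y half. Origin at the centre of its underside. Not to be disturbed.
- driver: Screwdriver about 150 mm long lying on the mat, origin under it. Not to be disturbed.
- reel: Empty plastic reel lying flat, 90 mm diameter, 40 mm high, origin at the centre of its underside. Not to be disturbed.
- meter: Hand-held meter lying face up, 150 x 75 x 42 mm high, origin at the centre of its underside. Not to be disturbed.
- pliers: Pliers lying flat, about 150 x 65 x 16 mm, origin under the pivot. Not to be disturbed.
Mind the look-alikes: they are no part of the job. What is shaped like the part that bears carrier_mid but blue, green or purple is not meant.

How it is judged:
By the outcome, as a careful person would: the job done as asked, in the order asked, and still so for the second after the job is handed in, with the robot touching nothing.
It also fails if it takes over 56 s, if anything falls off the work surface, if the arm or the gripper's body presses on something with over 40 N, if the wrist force passes 120 N, or if a joint passes its speed limit or range.

## Working session

There is one attempt and no reset: what is moved stays moved. The work goes in short steps, Python scripts to look and compute and a tool call to move; the robot and the scene stay as the last step left them, time stands still between calls to the robot, and variables do not carry over. Pictures are saved under pics/ and viewed, and the job is handed in when it is done.

Besides the shell and the picture viewer there is one more tool, called after "Call:" as name(argument=value, ...) on one line, values as JSON. jog_arm: Moves the arm, as the interface text tells. Its arguments: {"type":"object","properties":{"targets":{"type":"array"},"jaw":{"type":"number"}},"required":["targets"]}

```bash
mkdir -p pics
cat > h.py <<'E'
import numpy as np, cv2
from plant import arm
def save(name,fn):
    im=arm.get_image(name); cv2.imwrite('pics/'+fn,im[:,:,::-1]); return im
E
python3 - <<'E'
from h import *
s=arm.get_state(); print({k:np.round(v,3) for k,v in s.items()})
for n in ['scene','top']:
    save(n,n+'0.png')
    c=arm.get_calibration(n); print(n,c)
    for t in ['jig','carrier_mid','bar','bar_grip','spare_a','jar','reel','meter','driver','pliers']:
        try:
            r=arm.recognise(n,t); print(t,[(round(d['p'],2),np.round(d['bbox']).astype(int).tolist()) for d in r])
        except Exception as e: print(t,e)
E
```

```text
{'t': np.float64(0.0), 'joint_pos': array([-1.236,  0.092,  1.232,  0.   ,  1.82 , -0.057]), 'qd': array([ 0.   , -0.   ,  0.001,  0.001,  0.001, -0.001]), 'tau': array([ 0.0000e+00, -4.5874e+01, -4.1803e+01, -0.0000e+00,  1.2000e-02,
       -0.0000e+00]), 'ee_pos': array([ 229.03 , -554.251,  230.116]), 'tcp_rot': array([ 0.138, -0.138,  0.694, -0.693]), 'force': array([ 0.099, -0.061, -0.316]), 'moment': array([ 0.011, -0.004,  0.038]), 'width': np.float64(85.857)}
scene {'K': array([[498.73970076,   0.        , 256.4140052 ],
       [  0.        , 498.73970076, 187.67688695],
       [  0.        ,   0.        ,   1.        ]]), 'k1': 0.04162213683627512, 'xyz': array([1759.36243123,  -14.5023691 ,  887.16835421]), 'rotation': array([-0.33118047,  0.63824887,  0.61236582, -0.32858177])}
jig [(0.92, [206, 160, 296, 251])]
carrier_mid [(0.85, [329, 183, 349, 217]), (0.79, [237, 168, 262, 194]), (0.57, [308, 172, 333, 195])]
bar [(0.88, [206, 162, 290, 192]), (0.7, [201, 162, 296, 248])]
bar_grip [(0.58, [204, 158, 290, 190])]
spare_a [(0.75, [299, 203, 309, 221])]
jar [(0.73, [206, 1
[... 315 characters left out ...]
 0.        ,   0.        ,   1.        ]]), 'k1': -0.08910018713899905, 'xyz': array([ 402.15670433,   14.34299408, 1022.8229605 ]), 'rotation': array([ 0.04885445, -0.70064972,  0.70827034, -0.07110785])}
jig [(0.65, [212, 137, 304, 260])]
carrier_mid [(0.96, [242, 210, 266, 236]), (0.78, [318, 219, 344, 246]), (0.64, [155, 178, 177, 201]), (0.61, [161, 211, 191, 238])]
bar [(0.72, [213, 168, 301, 218])]
bar_grip [(0.62, [214, 169, 299, 222])]
spare_a [(0.51, [195, 172, 210, 186])]
jar [(0.43, [261, 141, 277, 160])]
reel [(0.83, [103, 155, 139, 185])]
meter [(0.73, [93, 204, 130, 260])]
driver [(0.72, [384, 238, 416, 251]), (0.62, [278, 213, 293, 223])]
pliers [(0.88, [367, 166, 413, 187])]
```

Run:
```python
import cv2
a=cv2.imread('pics/top0.png'); cv2.imwrite('pics/top0z.png',cv2.resize(a[110:290,140:360],None,fx=3.3,fy=3.3,interpolation=cv2.INTER_CUBIC))
cv2.imwrite('pics/top0full.png',a)
a=cv2.imread('pics/scene0.png'); cv2.imwrite('pics/scene0z.png',cv2.resize(a[140:270,180:370],None,fx=4,fy=4,interpolation=cv2.INTER_CUBIC))
```

```text
(no output)
```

View pics/top0full.png

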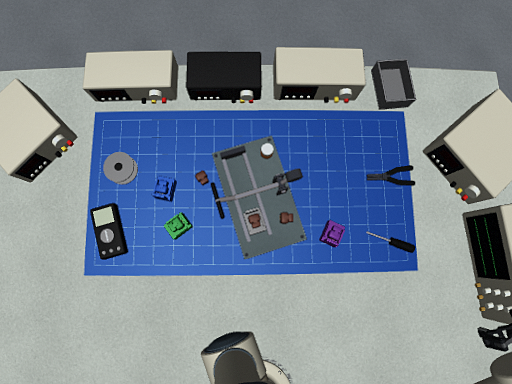

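View pics/top0z.png

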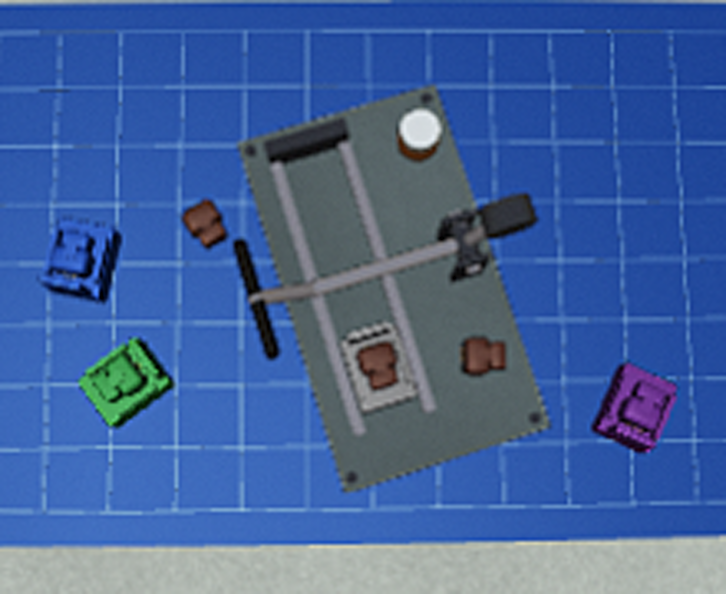

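View pics/scene0z.png

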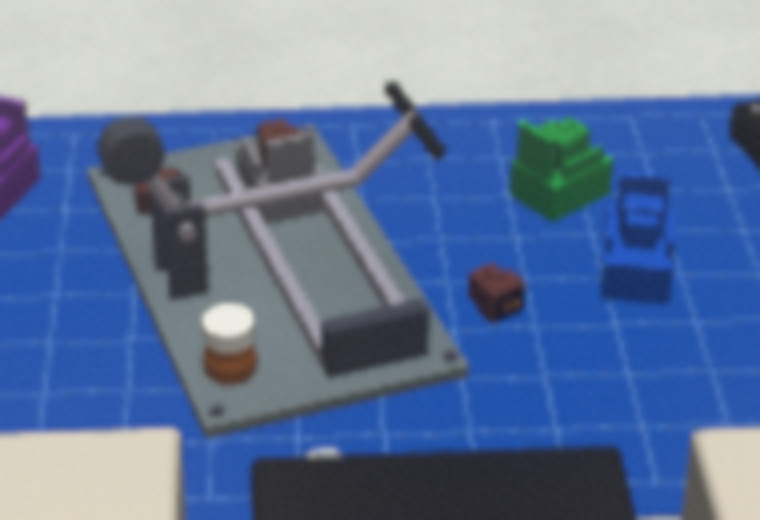

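The grey-based carrier at top (254,222) sits in the lane and fits. Its look-alikes are blue (164,188), green (178,225) and purple (332,233). Next I'll fit the jig pose from both cameras.

```bash
cat >> h.py <<'E'
from scipy.spatial.transform import Rotation as R
from scipy.optimize import least_squares
def rot(q): return R.from_quat([q[1],q[2],q[3],q[0]]).as_matrix()
def proj(c,P):
    P=np.atleast_2d(P); p=(P-c['xyz'])@rot(c['rotation']); s=p[:,:2]/p[:,2:]
    s=s*(1+c['k1']*(s**2).sum(1,keepdims=True)); K=c['K']
    return s*[K[0,0],K[1,1]]+[K[0,2],K[1,2]]
def unproj(c,px,z):
    K=c['K']; d=(np.array(px,float)-[K[0,2],K[1,2]])/[K[0,0],K[1,1]]; s=d.copy()
    for _ in range(20): s=d/(1+c['k1']*(s@s))
    r=rot(c['rotation'])@np.array([s[0],s[1],1]); return c['xyz']+r*(z-c['xyz'][2])/r[2]
def j2w(v,P):
    P=np.atleast_2d(P); th=v[2]; r=np.array([[np.cos(th),-np.sin(th)],[np.sin(th),np.cos(th)]])
    return np.c_[P[:,:2]@r.T+v[:2],P[:,2]+2]
def w2j(v,P):
    P=np.atleast_2d(P); th=v[2]; r=np.array([[np.cos(th),-np.sin(th)],[np.sin(th),np.cos(th)]])
    return np.c_[(P[:,:2]-v[:2])@r,P[:,2]-2]
E
python3 - <<'E'
from h import *
ct=arm.get_calibration('top'); cs=arm.get_calibration('scene')
J=[[-90,160,12],[100,160,12],[100,-170,12],[-90,-170,12],[-180+70,51,112],[-110,-51,112]]
pt=np.array([[240,147],[433,88],[550,427],[345,491],[240,241],[272,356]])/3.3+[140,110]
ps=np.array([[467,372],[208,433],[90,173],[316,130],[440,154],[392,87]])/4+[180,140]
def f(v,w):
    r=[]
    if 't' in w: r.append(proj(ct,j2w(v,J))-pt)
    if 's' in w: r.append(proj(cs,j2w(v,J))-ps)
    return np.concatenate(r).ravel()
for w in ['t','s','ts']:
    s=least_squares(f,[450,30,-1.2],args=(w,)); print(w,s.x,np.round(s.fun.reshape(-1,2),1).tolist())
v=s.x; np.save('v.npy',v)
for n,px in dict(bl=(0,0)).items(): pass
z=lambda a,b:(np.array([a,b])/3.3+[140,110])
# carrier base corners at z=14+34 & connector etc
for n,p,h in [('car_near_l',(362,412),48),('car_near_r',(416,396),48),('spare_a',(484,357),44),('spare_b',(206,223),32),('jar',(420,129),59)]:
    print(n,np.round(w2j(v,unproj(ct,z(*p),h))))
E
```

```text
t [570.11630079 -14.1466851   -1.27728729] [[-1.1, -1.5], [0.8, -1.4], [0.5, 0.5], [-0.2, 1.3], [-0.6, -0.6], [0.7, 1.2]]
s [579.68483545  -9.44494595  -1.27862582] [[1.2, -0.4], [-0.8, -0.2], [-0.7, -0.7], [-0.2, -1.0], [0.7, 1.5], [-0.2, 0.4]]
ts [572.60530662 -11.77211231  -1.27663608] [[-1.9, -2.2], [-0.1, -2.2], [-0.4, -0.4], [-1.0, 0.4], [-1.5, -1.4], [-0.2, 0.3], [0.1, -2.1], [-1.5, -1.9], [-1.4, -1.9], [-1.1, -2.1], [-0.4, 0.1], [-1.2, -0.9]]
car_near_l [[ -53. -111.   46.]]
car_near_r [[  -6. -112.   46.]]
spare_a [[ 60. -97.  42.]]
spare_b [[-134.   89.   30.]]
jar [[ 68. 107.  57.]]
```

```bash
cat >> h.py <<'E'
def Rdes(az,pitch,roll,flip=1):
    """approach dir: azimuth az (world), pitch below horizontal; jaws (z) horizontal at roll 0"""
    y=np.array([np.cos(pitch)*np.cos(az),np.cos(pitch)*np.sin(az),-np.sin(pitch)])
    z=flip*np.array([-np.sin(az),np.cos(az),0]); x=np.cross(y,z)
    M=np.c_[x,y,z]; return R.from_rotvec(roll*y).as_matrix()@M
def delta(p,M,base=None):
    if base is None:
        s=arm.get_state(); base=(np.array(s['ee_pos']),rot(s['tcp_rot']))
    p0,M0=base
    d=M0.T@(np.array(p)-p0)/300; w=np.degrees(R.from_matrix(M0.T@M).as_rotvec())/30
    return np.round(np.r_[d,w],3).tolist()
E
python3 - <<'E'
from h import *
s=arm.get_state(); v=np.load('v.npy'); M0=rot(s['tcp_rot']); print(M0.round(3), arm.grasp_offset)
ct=arm.get_calibration('top')
print('green jig',w2j(v,unproj(ct,(178,225),45)),'blue',w2j(v,unproj(ct,(164,188),45)))
az=v[2]+np.pi/2
p=j2w(v,[-50,-190,300])[0]
print(p,np.degrees(az))
for fl in (1,-1):
  for pitch in (90,60,40): print(fl,pitch,delta(p,Rdes(az,np.radians(pitch),0,fl)))
cw=arm.get_calibration('wrist'); print(cw, M0.T@(cw['xyz']-s['ee_pos']), M0.T@rot(cw['rotation'])[:,2])
E
```

```text
[[-0.924 -0.     0.382]
 [-0.382 -0.    -0.924]
 [ 0.    -1.     0.   ]] 18.700000000000003
green jig [[-236.3870606   -24.48537142   43.        ]] blue [[-246.45758849   88.93135128   43.        ]]
[376.26976174 -19.00770606 302.        ] 16.854140695014927
1 90 [-1.135, -0.236, -1.463, 0.0, -5.813, 0.0]
1 60 [-1.135, -0.236, -1.463, 1.506, -5.621, -0.074]
1 40 [-1.135, -0.236, -1.463, 2.464, -5.283, -0.12]
-1 90 [-1.135, -0.236, -1.463, -0.0, 0.187, 0.0]
-1 60 [-1.135, -0.236, -1.463, 0.049, 0.182, 0.999]
-1 40 [-1.135, -0.236, -1.463, 0.081, 0.175, 1.665]
{'K': array([[281.68704241,   0.        , 262.70098755],
       [  0.        , 281.68704241, 191.29967732],
       [  0.        ,   0.        ,   1.        ]]), 'k1': -0.04444882449679739, 'xyz': array([ 296.82646197, -526.66379936,  374.54308682]), 'rotation': array([ 0.12052887,  0.8220591 , -0.55062729, -0.08063015])} [-7.32254614e+01 -1.43276015e+02  7.68719825e-02] [ 2.86954539e-01  9.57944171e-01 -2.41102670e-04]
```

Call:
jog_arm(targets=[[-0.3,-0.2,-0.4,0,0.1,0.2],[-0.57,-0.24,-0.75,0,0.19,0.4],[-0.57,-0.24,-0.75,0,0.19,0.6],[-0.57,-0.24,-0.75,0.05,0.19,0.8],[-0.57,-0.24,-0.75,0.05,0.18,1]], jaw=1)

```text
t: 1.72
ee_pos: [301.8, -279.0, 305.0]
tcp_rot: [0.284, 0.081, 0.701, -0.649]
force: [0.0, -0.4, 0.1]
width: -0.0
```

Run:
```python
from h import *
s=arm.get_state(); v=np.load('v.npy'); print(s['ee_pos'],s['joint_pos'],s['width'])
az=v[2]+np.pi/2
p=j2w(v,[-50,-190,300])[0]
for pitch in (60,50,40): print(pitch,delta(p,Rdes(az,np.radians(pitch),0,-1)))
```

```text
[ 301.77011783 -278.98868236  304.95930696] [-1.26980393 -0.56204117  1.73533066  0.56218584  1.9061003   0.2095338 ] -0.0053461202229540756
60 [-0.421, 0.253, -0.756, -0.005, 0.008, -0.007]
50 [-0.421, 0.253, -0.756, -0.004, 0.008, 0.326]
40 [-0.421, 0.253, -0.756, -0.003, 0.009, 0.659]
```

Call:
jog_arm(targets=[[-0.1,0.06,-0.2,0,0,0],[-0.21,0.13,-0.38,0,0,0],[-0.32,0.19,-0.57,0,0,0],[-0.42,0.25,-0.75,0,0,0],[-0.42,0.25,-0.75,0,0,0],[-0.42,0.25,-0.75,0,0,0],[-0.42,0.25,-0.75,0,0,0]])

```text
t: 2.6
ee_pos: [393.8, -29.9, 308.4]
tcp_rot: [0.277, 0.074, 0.706, -0.648]
force: [-0.0, 0.1, -0.1]
width: 0.2
```

Run:
```python
from h import *
s=arm.get_state(); print(s['ee_pos'],s['joint_pos'],rot(s['tcp_rot']))
c=arm.get_calibration('wrist')
im=save('wrist','w1.png'); import pickle; pickle.dump(c,open('w1.pkl','wb'))
v=np.load('v.npy')
J=[[-90,160,12],[100,160,12],[100,-170,12],[-90,-170,12],[-110,51,112],[-110,-51,112]]
print(proj(c,j2w(v,J)).round())
```

```text
[393.83510371 -29.9329689  308.43581733] [-0.46748995 -0.85582274  1.88560227  0.35417551  1.72495372  0.92919018] [[-0.835576    0.46304203  0.29564306]
 [-0.25478795  0.15014621 -0.95526919]
 [-0.48671947 -0.8735263  -0.00748104]]
[[235.  64.]
 [337.  65.]
 [348. 246.]
 [229. 246.]
 [211.  85.]
 [208. 153.]]
```

View pics/w1.png

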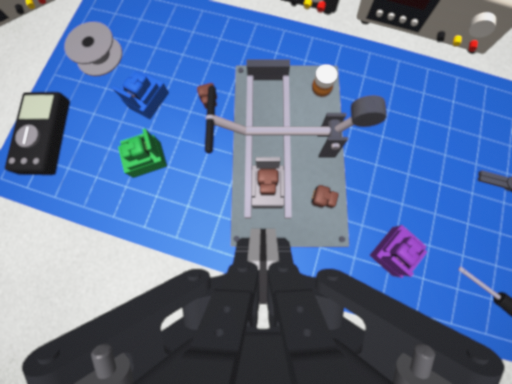

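```bash
cat > fk.py <<'E'
from h import *
D=[([-1.236,0.0915,1.2315,0,1.82,-0.057],[229.1,-554.4,230.6]),
([-1.26980393,-0.56204117,1.73533066,0.56218584,1.9061003,0.2095338],[301.77,-278.99,304.96]),
([-0.46748995,-0.85582274,1.88560227,0.35417551,1.72495372,0.92919018],[393.83,-29.93,308.4])]
def fk(q,k,sg=(1,1,1)):
    h,L1,L2,T,d,a=k
    E=lambda ax,x:R.from_euler(ax,x).as_matrix()
    A=E('z',q[0]); 
    B=A@E('y',q[1]); p=np.array([0,0,h])+B@np.array([a,d,L1])
    C=B@E('y',q[2]); p=p+C@[0,0,L2]
    W=C@E('z',sg[0]*q[3])@E('y',q[4])@E('z',sg[1]*q[5])
    return p+W@[0,0,T],W
if __name__=='__main__':
    for s0 in (1,-1):
        f=lambda k:np.concatenate([fk(q,k,(s0,1))[0]-p for q,p in D])
        s=least_squares(f,[200,350,350,250,0,0]); print(s0,s.x.round(1),s.fun.round(1))
        print(fk(D[2][0],s.x,(s0,1))[1].round(2))
E
python3 fk.py; python3 -c "
from h import *;s=arm.get_state();print(s['joint_pos'],s['qd'],s['t'])"
```

```text
1 [ 86.2 345.  596.5 346.   32.6 -11.2] [-1.8  0.2  0.5  2.  -2.2 -0.9 -1.6  1.3  0.4]
[[-0.3   0.84  0.46]
 [ 0.96  0.25  0.15]
 [ 0.01  0.49 -0.87]]
-1 [-238.6  174.   574.  -169.2   82.4    2.8] [ 37.8  38.1  13.8 -11.9 -89.5 -26.4 -59.2  18.3  12.6]
[[-0.01  0.99  0.15]
 [ 0.88  0.08 -0.46]
 [-0.47  0.13 -0.87]]
[-0.46881353 -0.85566792  1.88563738  0.35420337  1.724868    0.92939916] [-1.92868583e-02  3.36068385e-03  1.61083723e-03 -6.08961403e-06
 -1.03461363e-03  5.56864039e-03] 2.65
```

```bash
cat >> fk.py <<'E'
K=[86.2,345.,596.5,346.,32.6,-11.2]
LO=np.array([-2.87,-.86,.17,-1.51,.06,-2.65]);HI=np.array([2.87,2.18,2.46,4.65,2.69,2.65])
def ik(p,M,q0):
    Wd=np.c_[-M[:,2],-M[:,0],M[:,1]]
    def f(q):
        x,W=fk(q,K); return np.r_[(x-p)/100,R.from_matrix(W.T@Wd).as_rotvec()]
    best=None
    for q00 in [q0,[0,-.3,1.8,0,.5,0],[0,.3,2.0,0,.8,0],[0,-.3,1.8,.8,.8,-.8],[0,-.3,1.8,-.8,.8,.8]]:
        s=least_squares(f,np.clip(q00,LO+.02,HI-.02),bounds=(LO,HI))
        if best is None or s.cost<best.cost: best=s
    return best
E
python3 - <<'E'
from fk import *
v=np.load('v.npy'); az=v[2]+np.pi/2
q0=arm.get_state()['joint_pos']
for J in ([-112,-100,85],[-112,-20,85],[-112,-30,130],[-60,-30,190],[0,-30,230]):
  for pitch in (0,20,40,60):
    for rl in (0,):
      s=ik(j2w(v,J)[0],Rdes(az,np.radians(pitch),np.radians(rl),-1),q0); print(J,pitch,rl,round(s.cost,4),s.x.round(2))
for J in ([-30,-140,30],[-30,60,20]):
  for pitch in (90,75,60): 
      s=ik(j2w(v,J)[0],Rdes(az,np.radians(pitch),0,-1),q0); print(J,pitch,round(s.cost,4),s.x.round(2))
E
```

```text
[-112, -100, 85] 0 0 0.3185 [-0.79 -0.32  2.46  1.41  1.8  -0.58]
[-112, -100, 85] 20 0 0.193 [-0.64 -0.86  2.46  0.98  1.53  0.28]
[-112, -100, 85] 40 0 0.0946 [-0.29 -0.86  2.3   0.49  1.4   0.87]
[-112, -100, 85] 60 0 0.0079 [-0.05 -0.86  2.26  0.17  1.37  1.22]
[-112, -20, 85] 0 0 0.2197 [-0.62 -0.32  2.46  1.57  1.55 -0.56]
[-112, -20, 85] 20 0 0.1036 [-0.4  -0.86  2.46  0.92  1.17  0.45]
[-112, -20, 85] 40 0 0.0232 [-0.1  -0.86  2.34  0.37  1.07  1.06]
[-112, -20, 85] 60 0 0.0 [ 0.02 -0.73  2.22  0.15  1.15  1.27]
[-112, -30, 130] 0 0 0.2117 [-0.58 -0.77  2.46  1.24  1.38  0.04]
[-112, -30, 130] 20 0 0.1094 [-0.52 -0.86  2.46  1.1   1.3   0.29]
[-112, -30, 130] 40 0 0.0258 [-0.11 -0.86  2.26  0.35  1.16  1.09]
[-112, -30, 130] 60 0 0.0 [ 0.01 -0.74  2.15  0.15  1.24  1.28]
[-60, -30, 190] 0 0 0.1136 [-0.68 -0.86  2.46  1.32  1.35  0.08]
[-60, -30, 190] 20 0 0.0646 [-0.59 -0.86  2.35  1.06  1.31  0.37]
[-60, -30, 190] 40 0 0.0088 [-0.28 -0.86  2.19  0.48  1.2   0.93]
[-60, -30, 190] 60 0 0.0 [-0.13 -0.66  1.99  0.21  1.33  1.15]
[0, -30, 230] 0 0 0.0466 [-0.77 -0.86  2.46  1.43  1.32  0.03]
[0, -30, 230] 20 0 0.0237 [-0.67 -0.86  2.31  1.08  1.27  0.37]
[0, -30, 230] 40 0 0.0001 [-0.43 -0.86  2.17  0.58  1.18  0.8 ]
[0, -30, 230] 60 0 0.0 [-0.27 -0.56  1.86  0.27  1.39  1.02]
[-30, -140, 30] 90 0.0 [-0.13 -0.47  2.06 -0.    1.55  1.15]
[-30, -140, 30] 75 0.0 [-0.24 -0.77  2.28  0.13  1.41  1.03]
[-30, -140, 30] 60 0.0123 [-0.39 -0.86  2.35  0.32  1.4   0.85]
[-30, 60, 20] 90 0.0 [0.   0.11 1.56 0.   1.47 1.28]
[-30, 60, 20] 75 0.0 [-0.05 -0.14  1.82  0.09  1.21  1.21]
[-30, 60, 20] 60 0.0 [-0.11 -0.37  2.08  0.24  0.96  1.08]
```

Run:
```python
from fk import *
a=cv2.imread('pics/w1.png'); cv2.imwrite('pics/w1z.png',cv2.resize(a[50:260,190:390],None,fx=2.8,fy=2.8,interpolation=cv2.INTER_CUBIC))
v=np.load('v.npy')
q0=arm.get_state()['joint_pos']
Rj=R.from_euler('z',v[2]).as_matrix()
def M45(t,fl):
    y=Rj@[np.sin(t),0,-np.cos(t)]; z=fl*Rj@np.array([0,1.,0]); return np.c_[np.cross(y,z),y,z]
for t in (35,45,55):
  for fl in (1,-1):
    for J in ([-188,-27,148],[-117,-27,77],[-20,-27,220]):
      s=ik(j2w(v,J)[0],M45(np.radians(t),fl),q0); print(t,fl,J,round(s.cost,4),s.x.round(2))
```

```text
35 1 [-188, -27, 148] 0.0 [ 0.62 -0.08  1.64 -0.59  1.76  0.27]
35 1 [-117, -27, 77] 0.0 [ 0.49 -0.14  1.82 -0.6   1.6   0.23]
35 1 [-20, -27, 220] 0.0 [ 0.31 -0.18  1.61 -0.62  1.69 -0.07]
35 -1 [-188, -27, 148] 0.224 [ 0.42 -0.25  1.71 -0.28  1.63  2.65]
35 -1 [-117, -27, 77] 0.1688 [ 0.27 -0.33  1.89 -0.26  1.45  2.65]
35 -1 [-20, -27, 220] 0.0677 [ 0.19 -0.24  1.61 -0.43  1.65  2.65]
45 1 [-188, -27, 148] 0.0 [ 0.7  -0.02  1.65 -0.73  1.81  0.33]
45 1 [-117, -27, 77] 0.0 [ 0.58 -0.08  1.83 -0.75  1.64  0.33]
45 1 [-20, -27, 220] 0.0 [ 0.4  -0.17  1.67 -0.79  1.7   0.02]
45 -1 [-188, -27, 148] 0.2783 [ 0.51 -0.22  1.71 -0.44  1.65  2.65]
45 -1 [-117, -27, 77] 0.2279 [ 0.34 -0.34  1.93 -0.38  1.44  2.65]
45 -1 [-20, -27, 220] 0.0993 [ 0.27 -0.26  1.67 -0.56  1.62  2.65]
55 1 [-188, -27, 148] 0.0 [ 0.76  0.04  1.67 -0.87  1.86  0.39]
55 1 [-117, -27, 77] 0.0 [ 0.64 -0.01  1.84 -0.89  1.69  0.42]
55 1 [-20, -27, 220] 0.0 [ 0.47 -0.16  1.74 -0.95  1.71  0.11]
55 -1 [-188, -27, 148] 0.3331 [ 0.61 -0.17  1.71 -0.6   1.69  2.65]
55 -1 [-117, -27, 77] 0.2938 [ 0.42 -0.35  1.96 -0.52  1.43  2.65]
55 -1 [-20, -27, 220] 0.1366 [ 0.35 -0.29  1.73 -0.71  1.6   2.65]
```

View pics/w1z.png

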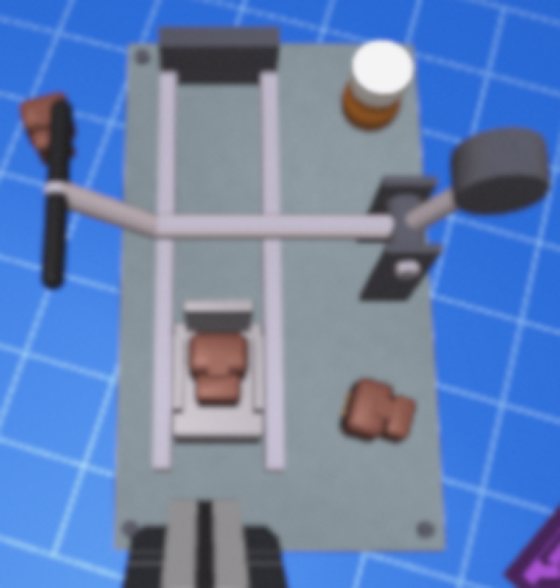

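The crop shows the grey-based carrier with its brown connector standing between the rails, crop (218,375). The plate is on the bar side. Next I'll refine the jig pose with the wrist view and plan the bar approach.

```bash
cat >> fk.py <<'E'
def M45(v,t,fl=1):
    Rj=R.from_euler('z',v[2]).as_matrix()
    y=Rj@[np.sin(t),0,-np.cos(t)]; z=fl*Rj@np.array([0,1.,0]); return np.c_[np.cross(y,z),y,z]
E
python3 - <<'E'
from fk import *
import pickle
ct=arm.get_calibration('top'); cs=arm.get_calibration('scene'); cw=pickle.load(open('w1.pkl','rb'))
J=[[-90,160,12],[100,160,12],[100,-170,12],[-90,-170,12],[-110,51,112],[-110,-51,112]]
pt=np.array([[240,147],[433,88],[550,427],[345,491],[240,241],[272,356]])/3.3+[140,110]
ps=np.array([[467,372],[208,433],[90,173],[316,130],[440,154],[392,87]])/4+[180,140]
pw=np.array([[130,44],[413,43],[443,550],[114,548],[62,97],[53,287]])/2.8+[190,50]
def f(v,w):
    r=[]
    if 't' in w: r.append(proj(ct,j2w(v,J))-pt)
    if 's' in w: r.append(proj(cs,j2w(v,J))-ps)
    if 'w' in w: r.append(proj(cw,j2w(v,J))-pw)
    return np.concatenate(r).ravel()
for w in ['w','tw','tsw']:
    s=least_squares(f,[570,-12,-1.27],args=(w,)); print(w,s.x,np.round(s.fun.reshape(-1,2),1).tolist())
v=s.x; np.save('v.npy',v)
c=lambda a,b:np.array([a,b])/2.8+[190,50]
print('carrier near edge',w2j(v,unproj(cw,c(172,410),48)),w2j(v,unproj(cw,c(262,410),48)))
print(delta(j2w(v,[-60,-120,300])[0],M45(v,0)))
print(delta(j2w(v,[-200,-27,230])[0],M45(v,np.radians(45))))
print(j2w(v,[-200,-27,230])[0])
E
```

```text
w [572.72390497 -13.37445452  -1.27977221] [[-0.6, -1.2], [0.6, -0.3], [0.9, -0.0], [-1.0, -0.0], [0.3, 0.6], [-0.3, 0.4]]
tw [572.05874833 -13.57832617  -1.27923719] [[-1.2, -2.2], [0.7, -2.0], [0.2, -0.1], [-0.6, 0.6], [-0.8, -1.4], [0.4, 0.4], [-0.6, -0.9], [0.6, 0.0], [1.0, 0.4], [-0.9, 0.4], [0.3, 1.1], [-0.3, 1.0]]
tsw [572.72857593 -12.74732135  -1.27833788] [[-1.5, -2.4], [0.3, -2.2], [-0.1, -0.4], [-0.8, 0.4], [-1.1, -1.6], [0.1, 0.2], [-0.3, -2.0], [-2.0, -1.9], [-1.6, -1.9], [-1.3, -2.1], [-0.7, 0.2], [-1.5, -0.8], [-1.0, -1.2], [0.1, -0.4], [0.6, -0.2], [-1.2, -0.1], [-0.1, 0.6], [-0.7, 0.4]]
carrier near edge [[-54.61403043 -96.75970009  46.        ]] [[ -5.59093897 -96.52368646  46.        ]]
[-0.154, 0.111, -0.083, -0.747, -2.922, -0.774]
[-0.312, 0.47, -0.546, 0.45, -3.135, -1.93]
[489.21362078 170.9759822  232.        ]
```

Call:
jog_arm(targets=[[-0.06,0.02,-0.1,0.04,-0.28,-0.17],[-0.12,0.04,-0.2,0.08,-0.56,-0.34],[-0.18,0.06,-0.3,0.11,-0.84,-0.51],[-0.18,0.06,-0.3,0.11,-0.84,-0.51]])

```text
t: 3.15
ee_pos: [421.6, 75.4, 318.6]
tcp_rot: [-0.335, 0.158, -0.614, 0.698]
force: [-0.3, 0.2, 0.1]
width: 0.0
```

```bash
cat > g.py <<'E'
from fk import *
import sys
v=np.load('v.npy'); s=arm.get_state(); print(s['t'],w2j(v,s['ee_pos']).round(1),np.round(s['joint_pos'],2),np.round(s['force'],1))
print(delta(j2w(v,[float(a) for a in sys.argv[1:4]])[0],M45(v,np.radians(float(sys.argv[4])))))
E
python3 g.py -220 -27 240 45
```

```text
3.15 [[-128.  -119.3  316.6]] [ 0.15 -0.57  1.66 -0.06  1.79  0.98] [-0.3  0.2  0.1]
[-0.354, 0.293, -0.207, 0.332, -2.276, -1.429]
```

Call:
jog_arm(targets=[[-0.06,0.03,-0.04,0.04,-0.28,-0.17],[-0.12,0.06,-0.08,0.08,-0.56,-0.34],[-0.18,0.1,-0.12,0.12,-0.84,-0.52],[-0.18,0.1,-0.12,0.12,-0.84,-0.52]])

```text
t: 3.65
ee_pos: [446.5, 134.1, 291.0]
tcp_rot: [-0.364, 0.376, -0.478, 0.705]
force: [0.7, -0.2, -0.6]
width: 0.0
```

```bash
python3 g.py -220 -27 240 45
```

```text
3.65 [[-177.   -78.5  289. ]] [ 0.45 -0.28  1.51 -0.34  1.88  0.79] [ 0.7 -0.2 -0.6]
[-0.248, 0.122, -0.009, 0.218, -1.447, -0.903]
```

Call:
jog_arm(targets=[[-0.06,0.03,0,0.04,-0.28,-0.17],[-0.12,0.06,0,0.08,-0.56,-0.34],[-0.18,0.09,0,0.12,-0.84,-0.52],[-0.18,0.09,0,0.12,-0.84,-0.52]])

```text
t: 4.15
ee_pos: [474.9, 173.0, 256.8]
tcp_rot: [-0.373, 0.568, -0.311, 0.664]
force: [-0.0, 0.1, 0.3]
width: -0.3
```

```bash
python3 g.py -195 -27 165 45
```

```text
4.15 [[-206.1  -40.1  254.8]] [ 0.63 -0.04  1.41 -0.58  1.93  0.5 ] [-0.   0.1  0.3]
[-0.141, 0.27, 0.003, 0.095, -0.612, -0.386]
```

Call:
jog_arm(targets=[[-0.05,0.09,0,0.03,-0.2,-0.13],[-0.1,0.18,0,0.06,-0.4,-0.26],[-0.14,0.27,0,0.09,-0.61,-0.39],[-0.14,0.27,0,0.09,-0.61,-0.39],[-0.14,0.27,0,0.09,-0.61,-0.39]])

```text
t: 4.78
ee_pos: [490.5, 166.4, 172.1]
tcp_rot: [-0.363, 0.682, -0.174, 0.61]
force: [0.3, -0.3, 0.3]
width: 0.3
```

```bash
python3 g.py -117 -27 77 45
python3 - <<'E'
from h import *
c=arm.get_calibration('wrist')
save('wrist','w2.png')
a=save('scene','s2.png'); cv2.imwrite('pics/s2z.png',cv2.resize(a[90:270,170:370,::-1],None,fx=3.3,fy=3.3,interpolation=cv2.INTER_CUBIC))
v=np.load('v.npy'); print(proj(c,j2w(v,[[-110,51,112],[-110,-51,112],[-117,-27,77]])).round())
E
```

```text
4.775 [[-195.3  -27.   170.1]] [ 0.7   0.06  1.55 -0.74  1.83  0.33] [ 0.3 -0.3  0.3]
[-0.034, 0.404, -0.001, -0.005, -0.017, -0.003]
[[347. 210.]
 [237. 211.]
 [262. 174.]]
```

View pics/w2.png

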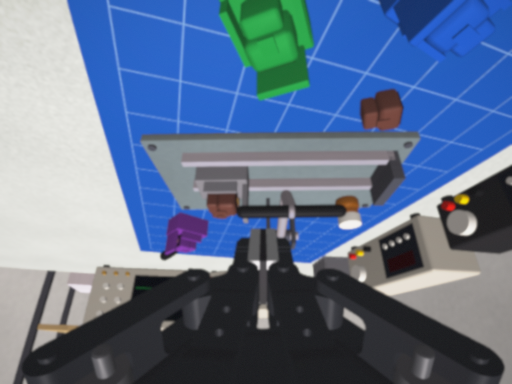

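View pics/s2z.png

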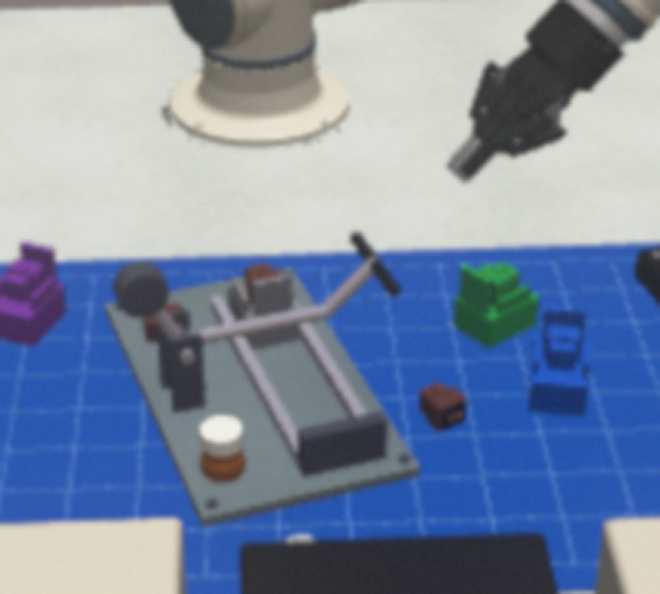

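The grip in the wrist view, (237–347,211), is where I predicted it. Sliding the fingers in under it.

Call:
jog_arm(targets=[[-0.034,0.1,0,0,-0.01,0],[-0.034,0.2,0,0,-0.02,0],[-0.034,0.3,0,0,-0.02,0],[-0.034,0.4,0,0,-0.02,0],[-0.034,0.4,0,0,-0.02,0]])

```text
t: 5.5
ee_pos: [512.4, 91.8, 77.5]
tcp_rot: [-0.363, 0.688, -0.171, 0.605]
force: [-0.1, -0.3, 0.7]
width: -0.2
```

Run:
```python
from fk import *
v=np.load('v.npy'); s=arm.get_state(); P0=w2j(v,s['ee_pos'])[0]; print(P0,s['force'])
t=np.radians(45); n=np.array([np.cos(t),np.sin(t)]); a=np.array([np.sin(t),-np.cos(t)])
for th in np.linspace(0,1.15,16):
    ph=np.arctan2(40,180)+th; g=np.array([70,72])+184.4*np.array([-np.cos(ph),np.sin(ph)])
    d=g-[-110,112]; d=d+12*n   # closes gap
    print(round(th,2),(np.array([d@n,d@a])/300).round(3), (P0[[0,2]]+d).round())
a=save('scene','s3.png'); cv2.imwrite('pics/s3z.png',cv2.resize(a[90:270,170:370,::-1],None,fx=3.3,fy=3.3,interpolation=cv2.INTER_CUBIC))
```

```text
[-117.50942673  -27.60095715   75.53802376] [-0.06574648 -0.3201366   0.72008748]
0.0 [ 0.04 -0.  ] [-109.   84.]
0.08 [ 0.081 -0.024] [-105.   98.]
0.15 [ 0.123 -0.044] [-101.  111.]
0.23 [ 0.167 -0.062] [-95. 124.]
0.31 [ 0.212 -0.075] [-89. 137.]
0.38 [ 0.258 -0.086] [-81. 148.]
0.46 [ 0.305 -0.093] [-73. 160.]
0.54 [ 0.352 -0.096] [-63. 170.]
0.61 [ 0.399 -0.095] [-53. 180.]
0.69 [ 0.446 -0.091] [-42. 189.]
0.77 [ 0.492 -0.084] [-31. 198.]
0.84 [ 0.538 -0.073] [-19. 205.]
0.92 [ 0.583 -0.058] [ -6. 211.]
1.0 [ 0.626 -0.04 ] [  7. 217.]
1.07 [ 0.668 -0.019] [ 20. 221.]
1.15 [0.709 0.006] [ 34. 225.]
```

View pics/s3z.png

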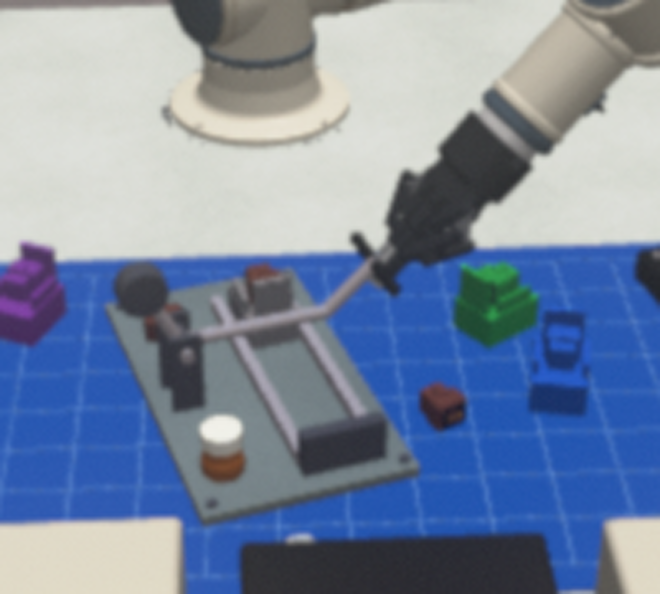

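Call:
jog_arm(targets=[[0.02,0,0,0,0,0],[0.04,0,0,0,0,0],[0.06,-0.012,0,0,0,0],[0.08,-0.024,0,0,0,0],[0.1,-0.035,0,0,0,0],[0.123,-0.045,0,0,0,0],[0.145,-0.053,0,0,0,0],[0.167,-0.062,0,0,0,0],[0.19,-0.069,0,0,0,0],[0.212,-0.075,0,0,0,0],[0.212,-0.075,0,0,0,0]])

```text
t: 6.92
ee_pos: [521.7, 65.3, 139.1]
tcp_rot: [-0.364, 0.688, -0.17, 0.605]
force: [-0.0, -0.0, -0.8]
width: -0.0
```

Run:
```python
from fk import *
a=save('scene','s4.png'); cv2.imwrite('pics/s4z.png',cv2.resize(a[90:270,170:370,::-1],None,fx=3.3,fy=3.3,interpolation=cv2.INTER_CUBIC))
```

```text
(no output)
```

View pics/s4z.png

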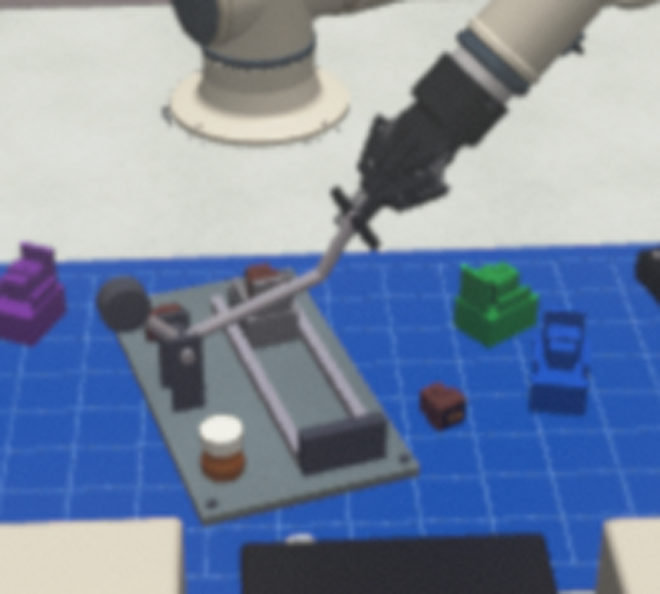

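The bar is riding up on the fingers as planned, so I'm continuing along the arc.

Call:
jog_arm(targets=[[0.023,-0.006,0,0,0,0],[0.046,-0.011,0,0,0,0],[0.07,-0.015,0,0,0,0],[0.093,-0.018,0,0,0,0],[0.117,-0.02,0,0,0,0],[0.14,-0.021,0,0,0,0],[0.164,-0.021,0,0,0,0],[0.187,-0.02,0,0,0,0],[0.21,-0.018,0,0,0,0],[0.234,-0.016,0,0,0,0],[0.257,-0.012,0,0,0,0],[0.28,-0.008,0,0,0,0],[0.303,-0.003,0,0,0,0],[0.326,0.002,0,0,0,0],[0.348,0.009,0,0,0,0],[0.37,0.017,0,0,0,0],[0.392,0.026,0,0,0,0],[0.414,0.035,0,0,0,0],[0.414,0.035,0,0,0,0],[0.414,0.035,0,0,0,0]])

```text
t: 9.48
ee_pos: [549.9, -25.1, 218.8]
tcp_rot: [-0.364, 0.688, -0.17, 0.604]
force: [-0.2, 0.4, -0.2]
width: -0.1
```

Run:
```python
from fk import *
a=save('scene','s5.png'); cv2.imwrite('pics/s5z.png',cv2.resize(a[90:270,170:370,::-1],None,fx=3.3,fy=3.3,interpolation=cv2.INTER_CUBIC))
```

```text
(no output)
```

View pics/s5z.png

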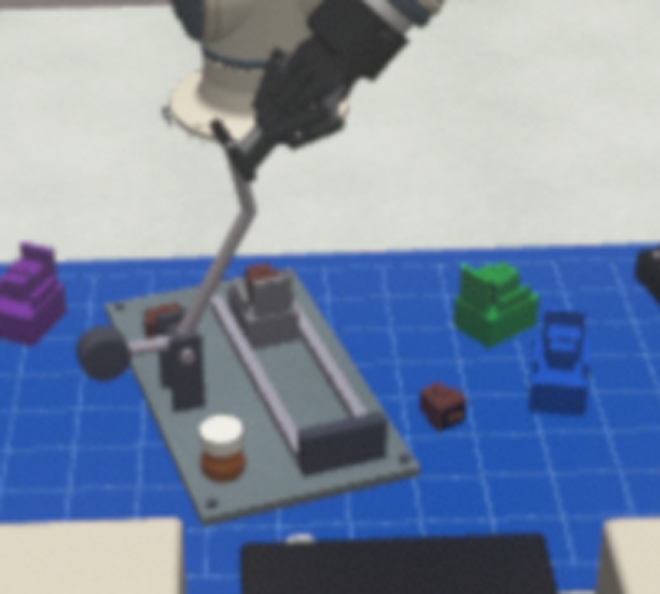

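Call:
jog_arm(targets=[[0.02,0.01,0,0,0,0],[0.04,0.02,0,0,0,0],[0.06,0.03,0,0,0,0],[0.08,0.042,0,0,0,0],[0.1,0.055,0,0,0,0],[0.12,0.07,0,0,0,0],[0.14,0.085,0,0,0,0],[0.14,0.085,0,0,0,0],[0.14,0.085,0,0,0,0],[0.14,0.085,0,0,0,0]])

```text
t: 10.78
ee_pos: [564.2, -70.5, 230.6]
tcp_rot: [-0.364, 0.688, -0.169, 0.604]
force: [1.1, -0.1, 0.5]
width: -0.0
```

Run:
```python
from fk import *
v=np.load('v.npy');print(w2j(v,arm.get_state()['ee_pos']))
a=save('scene','s6.png'); cv2.imwrite('pics/s6z.png',cv2.resize(a[90:270,170:370,::-1],None,fx=3.3,fy=3.3,interpolation=cv2.INTER_CUBIC))
```

```text
[[ 52.82039889 -24.85037098 228.56299309]]
```

View pics/s6z.png

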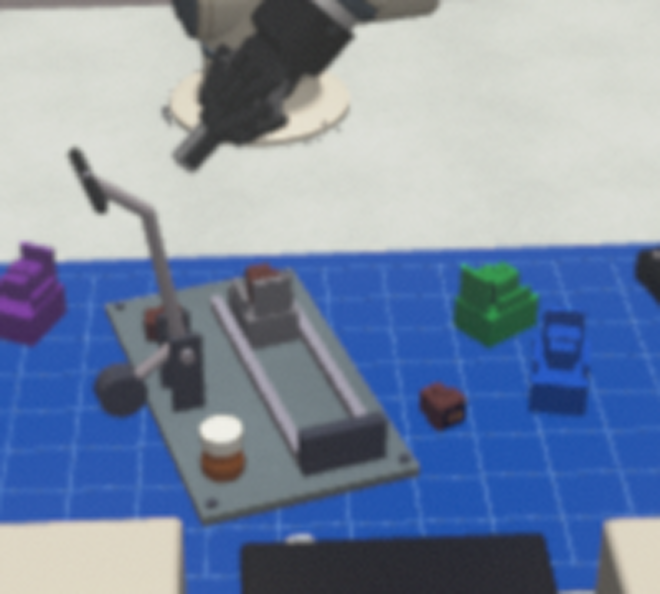

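The bar is up on its stop at crop (160,250), and the fingers are clear of it. Next I'll retreat and set up behind the carrier.

```bash
cat > g2.py <<'E'
from fk import *
import sys
def Mp(v,e):
    Rj=R.from_euler('z',v[2]).as_matrix()
    return Rj@np.array([[1,0,0],[0,np.sin(e),np.cos(e)],[0,-np.cos(e),np.sin(e)]])
if __name__=='__main__':
    v=np.load('v.npy'); s=arm.get_state(); print(s['t'],w2j(v,s['ee_pos']).round(1),np.round(s['joint_pos'],2),np.round(s['force'],1))
    a=[float(x) for x in sys.argv[1:]]
    k=ik(j2w(v,a[:3])[0],Mp(v,np.radians(a[3])),s['joint_pos']); print(k.cost,k.x.round(2))
    print(delta(j2w(v,a[:3])[0],Mp(v,np.radians(a[3]))))
E
python3 g2.py -30 -155 200 10;python3 g2.py -30 -155 22 10;python3 g2.py -30 55 22 10
```

```text
10.825 [[ 52.8 -24.8 228.6]] [ 0.25 -0.12  1.62 -0.79  1.59 -0.09] [-0.5 -0.5 -0.9]
2.774002969813186e-28 [-0.22 -0.62  1.88  0.09  1.73 -0.49]
[-0.266, -0.129, -0.431, 0.319, 0.151, 1.498]
10.825 [[ 52.8 -24.8 228.6]] [ 0.25 -0.12  1.62 -0.79  1.59 -0.09] [-0.5 -0.5 -0.9]
1.2465878629821673e-26 [-0.22 -0.72  2.25  0.09  1.46 -0.51]
[-0.687, 0.29, -0.428, 0.319, 0.151, 1.498]
10.825 [[ 52.8 -24.8 228.6]] [ 0.25 -0.12  1.62 -0.79  1.59 -0.09] [-0.5 -0.5 -0.9]
9.856831750622655e-30 [-0.03 -0.07  1.75  0.06  1.3  -0.34]
[-0.68, 0.291, 0.272, 0.319, 0.151, 1.498]
```

Call:
jog_arm(targets=[[-0.06,-0.1,-0.05,0,0,0],[-0.12,-0.15,-0.15,0,0,0.1],[-0.2,-0.15,-0.25,0.06,0.03,0.3],[-0.26,-0.13,-0.35,0.12,0.06,0.6],[-0.266,-0.13,-0.43,0.2,0.1,0.85],[-0.266,-0.13,-0.43,0.2,0.1,0.98],[-0.266,-0.13,-0.43,0.2,0.1,0.98]])

```text
t: 11.7
ee_pos: [416.0, -29.8, 203.2]
tcp_rot: [-0.535, 0.586, -0.317, 0.519]
force: [-1.2, 0.3, 0.7]
width: 0.0
```

```bash
python3 g2.py -30 -158 120 10
```

```text
11.7 [[ -28.9 -155.   201.2]] [ 0.04 -0.59  1.88 -0.24  1.67 -0.3 ] [-1.2  0.3  0.7]
3.128206548898784e-29 [-0.22 -0.69  2.06  0.09  1.62 -0.5 ]
[-0.076, 0.257, -0.04, 0.115, 0.042, 0.521]
```

Call:
jog_arm(targets=[[-0.03,0.09,-0.02,0.05,0.02,0.25],[-0.06,0.18,-0.03,0.1,0.04,0.52],[-0.076,0.257,-0.04,0.115,0.042,0.52],[-0.076,0.257,-0.04,0.115,0.042,0.52]])

```text
t: 12.2
ee_pos: [411.4, -28.5, 118.2]
tcp_rot: [0.614, -0.518, 0.385, -0.455]
force: [-0.2, 0.6, -0.0]
width: -0.1
```

```bash
python3 g2.py -30 -158 22 10
python3 - <<'E'
from fk import *
import pickle
c=arm.get_calibration('wrist'); pickle.dump(c,open('w7.pkl','wb'))
save('wrist','w7.png')
v=np.load('v.npy'); print(proj(c,j2w(v,[[-30,-158,22],[-57,-125,26],[-3,-125,26],[-57,127,52],[-3,127,52]])).round())
E
```

```text
12.2 [[ -31.4 -159.   116.2]] [-0.22 -0.59  2.01  0.08  1.58 -0.51] [-0.2  0.6 -0. ]
1.3904818313006487e-24 [-0.22 -0.73  2.25  0.09  1.47 -0.52]
[0.005, 0.31, -0.049, 0.014, 0.003, -0.004]
[[246. 195.]
 [284. 165.]
 [283. 223.]
 [545. 163.]
 [530. 215.]]
```

View pics/w7.png

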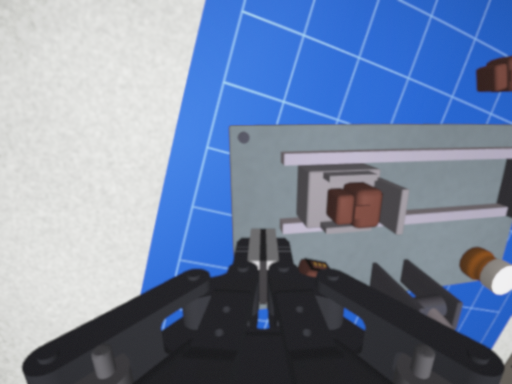

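Run:
```python
from fk import *
import pickle
c=pickle.load(open('w7.pkl','rb')); v=np.load('v.npy')
for p,z in [((300,172),14),((300,225),14),((314,169),48),((314,228),48)]: print(w2j(v,unproj(c,p,z)).round(1))
a=cv2.imread('pics/w7.png'); cv2.imwrite('pics/w7z.png',cv2.resize(a[110:300,220:430],None,fx=3.3,fy=3.3,interpolation=cv2.INTER_CUBIC))
```

```text
[[ -46.9 -106.2   12. ]]
[[   6.4 -104.1   12. ]]
[[ -56.8 -105.2   46. ]]
[[  -5.2 -102.4   46. ]]
```

View pics/w7z.png

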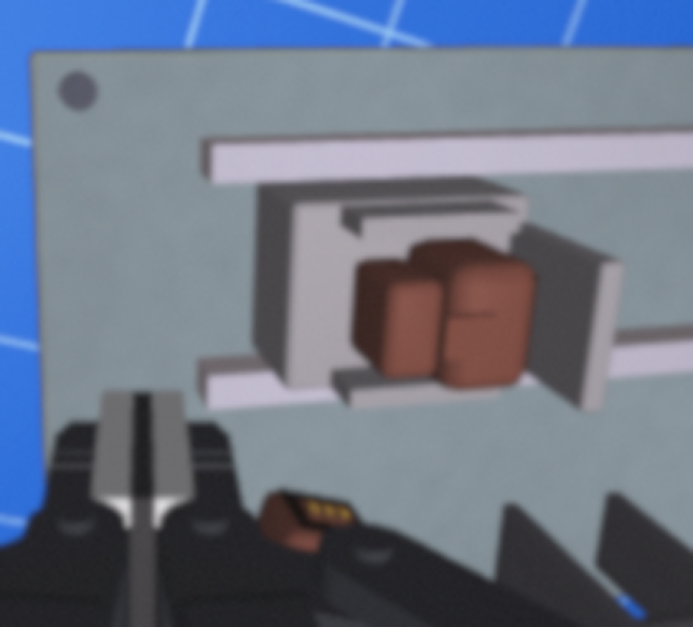

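Call:
jog_arm(targets=[[0,0.1,-0.015,0.01,0,0],[0.005,0.2,-0.03,0.01,0,0],[0.005,0.27,-0.045,0.01,0,0],[0.005,0.305,-0.05,0.01,0,0],[0.005,0.305,-0.05,0.01,0,0],[0.005,0.305,-0.05,0.01,0,0]])

```text
t: 13.0
ee_pos: [414.9, -29.7, 29.9]
tcp_rot: [0.617, -0.515, 0.381, -0.457]
force: [-0.3, 0.2, -0.3]
width: -0.1
```

```bash
python3 g2.py -30 -125 20 10; python3 g2.py -30 45 20 10
python3 - <<'E'
from fk import *
a=save('scene','s8.png'); cv2.imwrite('pics/s8z.png',cv2.resize(a[90:270,170:370,::-1],None,fx=3.3,fy=3.3,interpolation=cv2.INTER_CUBIC))
save('wrist','w8.png')
E
```

```text
13.0 [[ -29.3 -156.    27.9]] [-0.23 -0.56  2.15  0.09  1.4  -0.53] [-0.3  0.2 -0.3]
2.4349078642034544e-27 [-0.18 -0.62  2.19  0.08  1.42 -0.48]
[-0.002, 0.044, 0.097, -0.01, 0.006, 0.0]
13.0 [[ -29.3 -156.    27.9]] [-0.23 -0.56  2.15  0.09  1.4  -0.53] [-0.3  0.2 -0.3]
8.119774680111555e-31 [-0.04 -0.1   1.78  0.06  1.3  -0.34]
[-0.0, 0.146, 0.654, -0.01, 0.006, 0.0]
```

View pics/s8z.png

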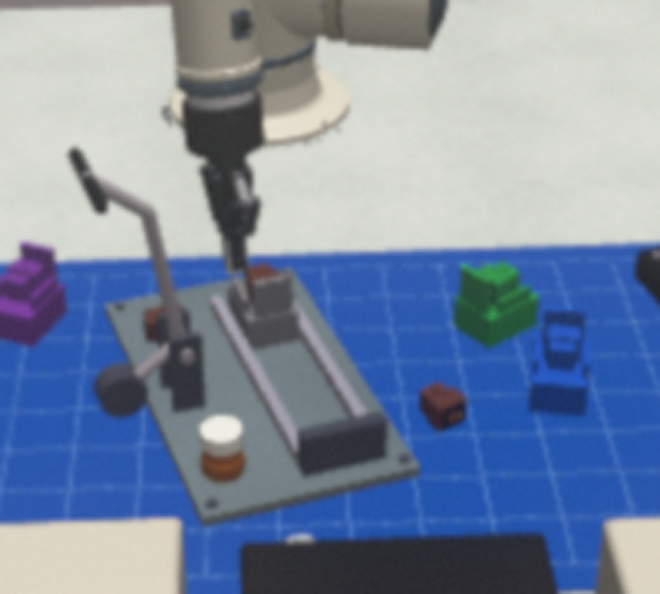

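View pics/w8.png

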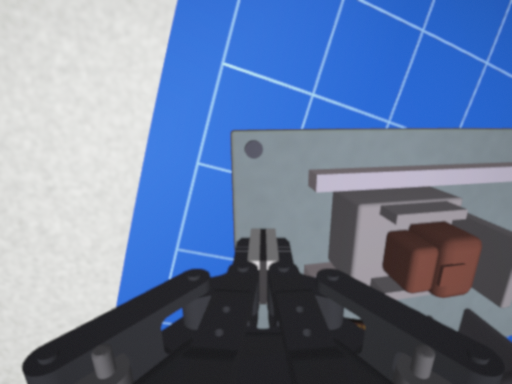

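Call:
jog_arm(targets=[[0,0.02,0.033,0,0,0],[0,0.034,0.066,-0.01,0.005,0],[0,0.044,0.09,-0.01,0.005,0],[0,0.046,0.11,-0.01,0.005,0],[0,0.05,0.13,-0.01,0.005,0],[0,0.053,0.15,-0.01,0.005,0],[0,0.057,0.17,-0.01,0.005,0],[0,0.06,0.19,-0.01,0.005,0],[0,0.064,0.21,-0.01,0.005,0],[0,0.067,0.23,-0.01,0.005,0],[0,0.07,0.25,-0.01,0.005,0]])

```text
t: 14.48
ee_pos: [488.6, -7.0, 20.8]
tcp_rot: [0.615, -0.516, 0.384, -0.456]
force: [-2.5, -1.0, 0.3]
width: 0.0
```

```bash
python3 g2.py -30 45 20 10
python3 - <<'E'
from fk import *
a=save('scene','s9.png'); cv2.imwrite('pics/s9z.png',cv2.resize(a[90:270,170:370,::-1],None,fx=3.3,fy=3.3,interpolation=cv2.INTER_CUBIC))
save('wrist','w9.png')
E
```

```text
14.475 [[-29.7 -78.9  18.8]] [-0.13 -0.31  1.99  0.07  1.31 -0.44] [-2.5 -1.   0.3]
8.119774680111555e-31 [-0.04 -0.1   1.78  0.06  1.3  -0.34]
[-0.001, 0.067, 0.408, 0.003, -0.001, -0.002]
```

View pics/s9z.png

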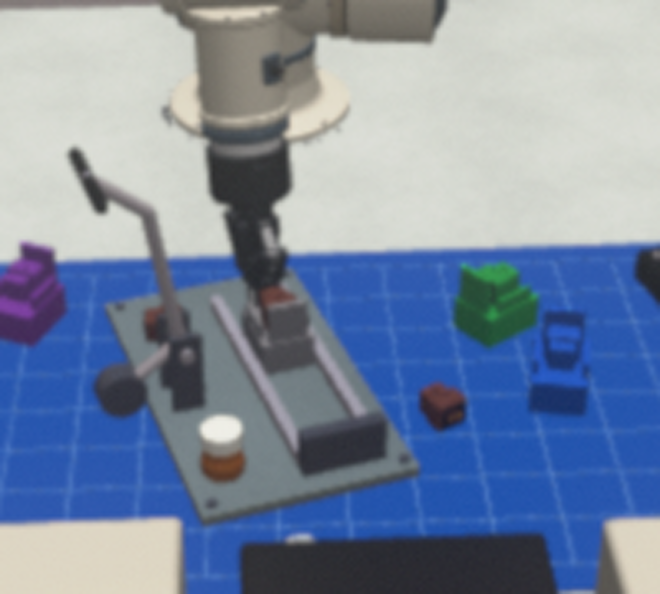

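View pics/w9.png

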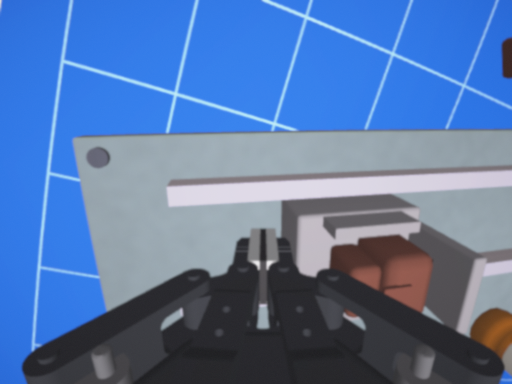

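The carrier is sliding flat at about 2.7 N.

Call:
jog_arm(targets=[[0,0.004,0.022,0,0,0],[0,0.008,0.044,0,0,0],[0,0.012,0.066,0,0,0],[0,0.015,0.088,0,0,0],[0,0.019,0.11,0,0,0],[0,0.023,0.132,0,0,0],[0,0.027,0.154,0,0,0],[0,0.03,0.176,0,0,0],[0,0.034,0.198,0,0,0],[0,0.038,0.22,0,0,0],[0,0.042,0.242,0,0,0],[0,0.046,0.264,0,0,0],[0,0.05,0.286,0,0,0],[0,0.054,0.308,0,0,0],[0,0.058,0.33,0,0,0],[0,0.058,0.33,0,0,0]])

```text
t: 16.58
ee_pos: [585.2, 21.9, 21.1]
tcp_rot: [0.615, -0.516, 0.384, -0.457]
force: [-0.1, 0.2, 1.1]
width: 0.4
```

```bash
python3 g2.py -30 45 20 10
python3 - <<'E'
from fk import *
a=save('scene','s10.png'); cv2.imwrite('pics/s10z.png',cv2.resize(a[90:270,170:370,::-1],None,fx=3.3,fy=3.3,interpolation=cv2.INTER_CUBIC))
save('wrist','w10.png')
E
```

```text
16.575 [[-29.6  22.   19.1]] [-0.06 -0.03  1.74  0.06  1.27 -0.36] [-0.1  0.2  1.1]
8.119774680111555e-31 [-0.04 -0.1   1.78  0.06  1.3  -0.34]
[-0.001, 0.01, 0.076, 0.001, -0.0, -0.002]
```

View pics/s10z.png

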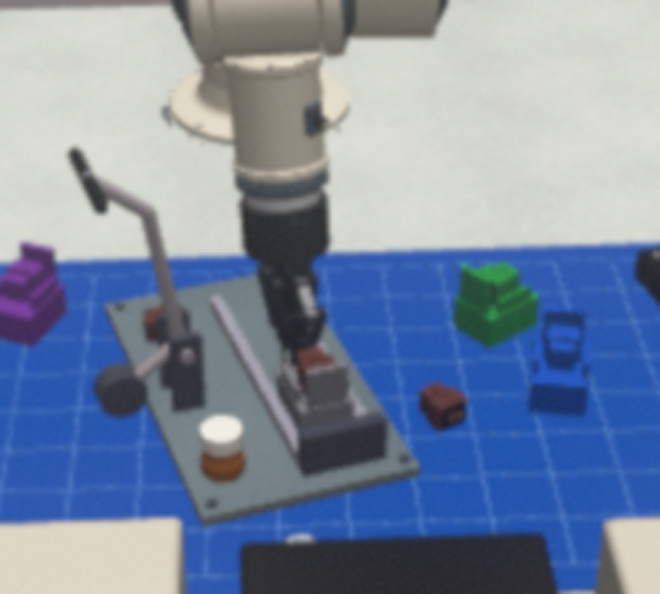

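View pics/w10.png

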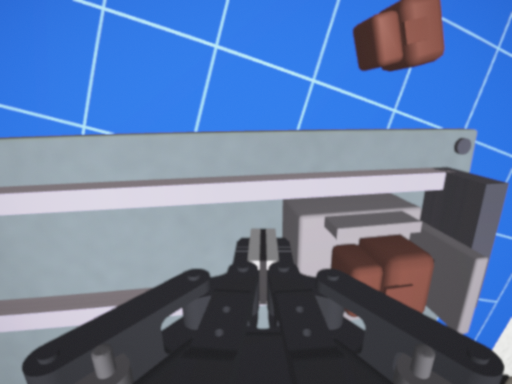

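Call:
jog_arm(targets=[[0,0.001,0.008,0,0,0],[0,0.003,0.016,0,0,0],[0,0.004,0.024,0,0,0],[0,0.006,0.032,0,0,0],[0,0.007,0.04,0,0,0],[0,0.008,0.048,0,0,0],[0,0.009,0.056,0,0,0],[0,0.01,0.064,0,0,0]])

```text
t: 17.68
ee_pos: [603.2, 27.4, 21.0]
tcp_rot: [0.614, -0.516, 0.384, -0.456]
force: [-1.2, 0.4, -0.5]
width: -0.0
```

Call:
jog_arm(targets=[[0,0.001,0.006,0,0,0],[0,0.002,0.012,0,0,0],[0,0.003,0.018,0,0,0]])

```text
t: 18.05
ee_pos: [608.4, 29.0, 21.1]
tcp_rot: [0.615, -0.516, 0.384, -0.456]
force: [-1.6, 0.1, -0.1]
width: -0.1
```

Call:
jog_arm(targets=[[0,0.001,0.005,0,0,0],[0,0.002,0.01,0,0,0],[0,0.002,0.014,0,0,0],[0,0.002,0.014,0,0,0]])

```text
t: 18.55
ee_pos: [612.6, 30.2, 21.5]
tcp_rot: [0.615, -0.516, 0.384, -0.457]
force: [-0.7, -0.6, -0.9]
width: 0.6
```

```bash
python3 g2.py -30 48 20 10
python3 - <<'E'
from fk import *
save('wrist','w11.png'); c=arm.get_calibration('wrist'); v=np.load('v.npy')
print(proj(c,j2w(v,[[-55,127,12],[-55,127,46],[-67,127,52],[-55,63,46],[-55,127,84]])).round())
E
```

```text
18.55 [[-29.6  50.6  19.5]] [-0.04  0.04  1.67  0.06  1.27 -0.34] [-0.7 -0.6 -0.9]
3.48472717684484e-30 [-0.04 -0.09  1.77  0.06  1.29 -0.34]
[-0.001, -0.003, -0.008, 0.002, -0.001, -0.002]
[[383. 189.]
 [422. 207.]
 [435. 187.]
 [299. 216.]
 [491. 241.]]
```

View pics/w11.png

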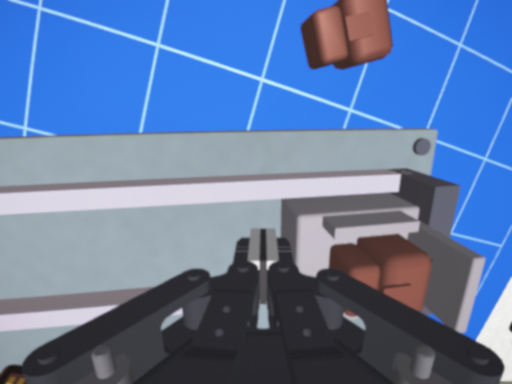

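Call:
jog_arm(targets=[[0,0,0.004,0,0,0],[0,0.001,0.008,0,0,0],[0,0.001,0.01,0,0,0],[0,0.001,0.01,0,0,0]])

```text
t: 19.1
ee_pos: [613.3, 30.4, 21.5]
tcp_rot: [0.613, -0.518, 0.385, -0.455]
force: [-12.2, -3.2, 5.5]
width: 0.1
```

Call:
jog_arm(targets=[[0,0,0.004,0,0,0],[0,0.001,0.008,0,0,0],[0,0.001,0.01,0,0,0],[0,0.001,0.01,0,0,0]])

```text
t: 19.6
ee_pos: [613.6, 30.5, 21.5]
tcp_rot: [0.612, -0.519, 0.387, -0.454]
force: [-26.2, -5.5, 13.7]
width: 0.1
```

Contact rose sharply to 26 N while the TCP stopped moving, so the carrier is against the end stop. Backing off.

Call:
jog_arm(targets=[[0,0,-0.015,0,0,0],[0,0,-0.03,0,0,0],[0,-0.01,-0.06,0,0,0],[0,-0.02,-0.12,0,0,0],[0,-0.1,-0.17,0,0,0],[0,-0.25,-0.22,0,0,0],[0,-0.4,-0.27,0,0,0],[0,-0.55,-0.35,0,0,0],[0,-0.6,-0.4,0,0,0],[0,-0.6,-0.4,0,0,0]])

```text
t: 20.85
ee_pos: [475.5, -11.6, 180.7]
tcp_rot: [0.615, -0.515, 0.383, -0.458]
force: [-0.3, -0.1, -0.2]
width: 0.3
```

Run:
```python
from fk import *
import pickle
print(arm.get_state()['force'])
c=arm.get_calibration('wrist'); pickle.dump(c,open('w12.pkl','wb')); save('wrist','w12.png')
v=np.load('v.npy')
print(proj(c,j2w(v,[[-55,63,46],[-5,63,46],[-55,127,84],[-5,127,84],[-67,127,52],[7,127,52]])).round())
for n,b in (('scene',(90,270,170,370)),('top',(110,290,140,360))):
    a=save(n,n+'12.png'); cv2.imwrite(f'pics/{n}12z.png',cv2.resize(a[b[0]:b[1],b[2]:b[3],::-1],None,fx=3.3,fy=3.3,interpolation=cv2.INTER_CUBIC))
a=cv2.imread('pics/w12.png');cv2.imwrite('pics/w12z.png',cv2.resize(a,(800,600),interpolation=cv2.INTER_CUBIC))
```

```text
[-0.26052969 -0.07307327 -0.15429568]
[[383. 153.]
 [377. 197.]
 [461. 157.]
 [452. 204.]
 [439. 141.]
 [428. 205.]]
```

View pics/w12.png

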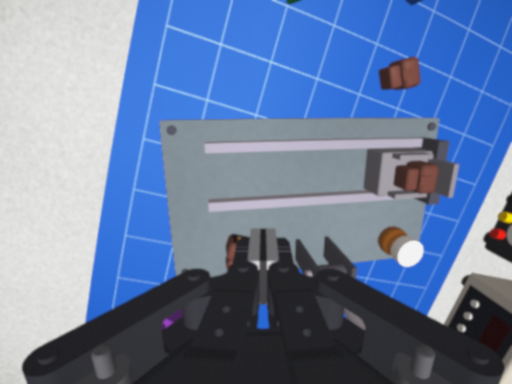

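View pics/scene12z.png

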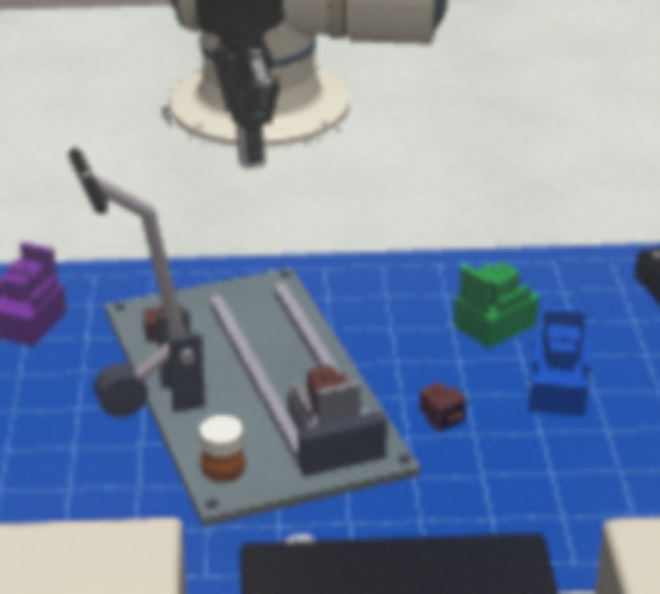

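View pics/top12z.png

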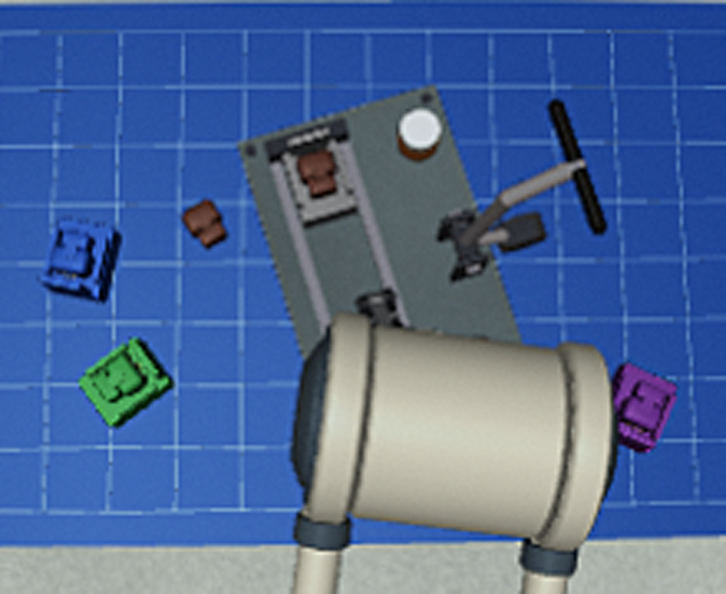

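```bash
python3 -c "
from plant import arm
print(arm.hand_in(), arm.get_state()['t'])"
```

```text
the job is handed in; nothing more can be done
the job is handed in; nothing more can be done
```

The bar is up on its stop and the connector carrier is home against the end stop. I handed the job in after about 21 s; the hand-in gives no verdict.

- **Bar:** I pushed the cross grip up from below with the closed fingers until the bar passed its balance point. It swung to the upper stop by itself and was still there in the last scene and top pictures, with no finger near it.
- **Carrier:** I pushed the grey-based carrier along the lane, low on its rear face, at about 1–3 N. At the end stop the force jumped to about 26 N along the lane and the fingers stopped moving. In the last wrist picture its rear edge is within a few pixels of where home should be, and it sits flat between the rails.
- **Loose things:** The jar, both spare connectors and the coloured look-alikes looked unmoved. I did not check the reel, meter, driver and pliers again at the end, but the arm never worked close to them.
- **Disagreement:** The jig position found from the scene camera alone was about 10 mm off the one from the top camera alone. The wrist picture settled it to about 2 mm, and the contacts came close to where that predicted. No check failed.

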